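# Lock back a sprung belt take-up arm with its pin

## Task

Get the belt drive ready for a new belt: take the locking pin out of its park block, put it down into the eye of the sprung take-up arm, and with the pin swing the arm round against its spring until you feel the pin drop into the slot in the lock plate below. Push it gently fully home, let go and leave the arm locked back by the upright pin. Do not press hard, force the arm to the end of its travel or let it fly back, and do not disturb the beaker, the vial or the rubber stopper.

Things in the scene. Friction and masses are not known exactly. Their poses are not given: they have to be found in the camera images.
- drive_base: Fixed grey metal base plate of a small belt drive (no belt fitted), 255 x 240 x 12 mm. Origin on the worktop right below the pivot of the take-up arm, z up. At yaw 0 its x axis points away from the robot; it reaches 130 mm from the origin to -x, 126 mm to +x, 120 mm to either side. Two fixed pulleys, tops 70 mm above the worktop, stand near its +x corners.
- pivot (a point): Point on the vertical pivot axis of the take-up arm, 46 mm above the worktop; the bolt head there reaches 53 mm. The end of the arm away from the eye carries the tension wheel, 76 mm from the pivot, 130 degrees clockwise (from above) from the eye, its top 71 mm above the worktop.
- eye (a point): Centre of the eye of the take-up arm at the arm's upper face, 46 mm above the worktop; it moves with the arm. A round vertical through hole, 13 mm wide with a 2 mm chamfer, in a square 34 mm lug 10 mm thick, exactly 80 mm from the pivot axis. A steel lock plate lies under its whole path, upper face 32 mm above the worktop, 4 mm below the arm.
- takeup (a joint): Arm angle in rad, 0 at rest, growing anticlockwise from above, travel 1.4 (above 1.35 is forcing it). The lock plate has one slot, 12.5 mm wide along the eye's path, 17 mm radially, 20 mm deep, 80 mm from the pivot; it is below the eye at an unknown angle between 0.55 and 1.05. A spring pulls back to 0, 2.4 N at the eye at rest, 5 to 6 N at the lock; let go, the arm flies back.
- pin_grip (a point): Centre of the locking pin's square grip: 16 x 16 mm, 36 mm high, sides along this point's x and y, z up. Below it a round shank 10 mm wide, 40 mm long, foot tapered over 6 mm to 5 mm; 76 mm in all, about 80 g. This point is 58 mm above the foot: 66 mm above the worktop at the start (standing loosely in the park hole), 70 mm when fully home in the lock, foot at 12 mm.
- pin_tip (a point): Centre of the foot (lower end) of the locking pin, 58 mm below pin_grip along the pin. Under the spring load the pin slowly leans in the jaws, so that the foot lags behind the grip by some mm; grip it firmly.
- park_block: Fixed grey metal block 52 x 52 x 34 mm that holds the pin upright in a 12 mm hole 26 mm deep. Origin under its centre. It stands to the left or to the right of the drive.
- beaker: Glass beaker, bystander, 77 x 82 x 98 mm, to be left alone; origin under its centre. It stands on the side of the drive without the park block.
- vial_a: Small vial, 22 mm wide and 43 mm high, bystander, to be left alone; origin under its centre.
- stopper: Rubber stopper, 35 mm wide and 27 mm high, bystander, to be left alone; origin under its centre.

How it is judged:
By the outcome, as a careful person would: the job done as asked, in the order asked, and still so for the second after the job is handed in, with the robot touching nothing.
It also fails if it takes over 67 s, if anything falls off the work surface, if the arm or the gripper's body presses on something with over 40 N, if the wrist force passes 120 N, or if a joint passes its speed limit or range.

## Robot

A 7-joint arm with a two-finger parallel gripper is mounted at the origin on a cart in front of the work surface, level with it; the furniture and walls round the work are solid. World frame = base frame: x ahead of the robot, y to its left, z up, the work surface at z = 0. Lengths are in m, angles in degrees, forces in N, time in s.
With the tool pointing down it reaches from about 0.425 to 0.875 m from the base axis. Payload 4.7 kg.
Tool frame: the origin (TCP) lies where the fingers leave the gripper's body, on its centre line; the fingertips stand 73 mm ahead of it and the grasp point (between the pads) lies 54 mm ahead of it; z points along the fingers, y is the line along which they close (so a half turn about z gives the same grasp; the last joint's range is limited). The gripper opens to 85 mm and grips with 20 to 120 N. Pads are 22 mm wide; open, the fingers measure 114 mm over their backs; the gripper's body (76 mm by 85 mm) begins 54 mm behind the grasp point. The pads swing forward as they close: fully open they stand 13 mm farther back than shut.
Start: joints at [-66.343, 18.392, -4.016, 83.108, 1.295, 78.541, -3.26], TCP at [0.252, 0.599, 0.304] pointing down, gripper open.
Joint ranges: [-163.93, 163.93], [-17.29, 119.83], [-79.2, 71.16], [3.27, 140.29], [-89.18, 269.18], [5.43, 117.66], [-154.24, 154.24]. Speed limits (degrees/s): [147.25, 147.25, 180, 180, 180, 180, 180].

## Interface

Orientations are given as a 3x3 rotation matrix whose columns are the frame's x, y, z axes.
In Python, from workcell import manip gives the robot as it stands. The module is installed in compiled form; this text tells all that it offers.
- The arm moves only by the tool step_arm, never from a script. Its arguments are lists of equal length, an entry for each row: "claw": the finger opening in mm, from 0 to 85.4; "offset": the shift along the tool's x, y, z in mm, a list of three; "turn": the turn, a rotation vector about the tool's x, y, z in rad, a list of three. In form: {"claw": [claw, ...], "offset": [[x, y, z], ...], "turn": [[rx, ry, rz], ...]}. A call has 1 to 10 rows; each row is the pose to reach, as a shift and turn from the pose commanded when the call began, along the tool's axes at that moment; what a row does not reach only later rows make up. A row lasts 1/8 s, in which the tool goes at most 62.5 mm and 10.7 degrees, less where a joint would pass 70% of its speed; a pose out of reach is approached as far as the arm can. A call with a gripper value outside its range is refused whole. The fingers move at their own pace and stop on an object; the grip force is fixed at half the most. Time passes only in rows, so rows that repeat a pose let the fingers close. It gives the time, the measured TCP pose, the force, the opening and the grip force at its end, in the units of the state.
- manip.state(): the state, without advancing time (a new reading comes with each control period).
- manip.read_camera(name): name is "side" or "top"; returns the picture (420x560x3 uint8, red, green, blue); there is no depth.
- manip.get_calibration(name): a dict with "K" (3x3 intrinsics, pixels), "D" ([k1, k2, p1, p2, k3] as OpenCV has them; the pictures are not rectified), "cam_to_world" (4x4, takes a point from camera to world coordinates). Camera axes: x right, y down, z forward; pixel columns grow to the right and rows downward; lengths in m; the calibration is good to about 2 mm. A picture is of the moment at which its call begins. get_calibration takes no time and is no camera call.
- manip.job_done(): hands the job in; it is judged then, once.
The state is a dict: "t": time; "qpos": joint angles; "qvel": joint speeds; "effort": joint torques, N m; "eef_pos": TCP position; "tool_rot": TCP orientation; "contact_force": force on the tool from outside, world axes, zero at the start; "torque": the same for the moment, N m; "finger_gap": opening from 0.0 (shut) to 1.0 (fully open); "grasp_force": force on a finger pad.
Only numpy, scipy, OpenCV 4.12 (cv2) and the standard library are available. Lean on these libraries where they do the work, as an engineer would, in place of code of your own. Each camera call takes 0.05 s, during which the arm holds its last target. There are 200 camera calls.

## Working session

There is one attempt and no reset: what is moved stays moved. The work goes in short steps, Python scripts to look and compute and a tool call to move; the robot and the scene stay as the last step left them, time stands still between calls to the robot, and variables do not carry over. Pictures are saved under pics/ and viewed, at most 10 in all, crops included, and the job is handed in when it is done.

Besides the shell and the picture viewer there is one more tool, called after ">>>" as name(argument=value, ...), one argument or row to a line, values as JSON. step_arm: Moves the arm, as the interface text tells. Its arguments: {"type":"object","properties":{"claw":{"type":"array"},"offset":{"type":"array"},"turn":{"type":"array"}},"required":["claw","offset","turn"]}

```bash
mkdir -p pics; cat > h.py <<'E'
import numpy as np, cv2
from workcell import manip
def snap(name,fn,crop=None,s=1):
    im=manip.read_camera(name)[:,:,::-1].copy()
    cv2.imwrite(f'pics/raw_{fn}.png',im)
    if crop: x0,y0,x1,y1=crop; im=im[y0:y1,x0:x1]
    im=cv2.resize(im,None,fx=s,fy=s,interpolation=cv2.INTER_CUBIC)
    cv2.imwrite(f'pics/{fn}.png',im); return im
def ray(name,px):
    c=manip.get_calibration(name);K=np.array(c['K'],float);D=np.array(c['D'],float);T=np.array(c['cam_to_world'])
    p=cv2.undistortPoints(np.array([[px]],float),K,D)[0,0]
    return T[:3,3],T[:3,:3]@np.array([p[0],p[1],1])
def atz(name,px,z):
    o,d=ray(name,px);return o+d*(z-o[2])/d[2]
def proj(name,P):
    c=manip.get_calibration(name);K=np.array(c['K'],float);D=np.array(c['D'],float);T=np.linalg.inv(np.array(c['cam_to_world']))
    return cv2.projectPoints(np.atleast_2d(np.array(P,float)),cv2.Rodrigues(T[:3,:3])[0],T[:3,3],K,D)[0][:,0]
E
python3 - <<'E'
from h import *
np.set_printoptions(precision=4,suppress=True)
a=snap('top','t0');b=snap('side','s0')
cv2.imwrite('pics/both0.png',cv2.resize(a,(784,588)))
for n in('top','side'):print(manip.get_calibration(n))
s=manip.state();print(s['t'],s['eef_pos'],s['tool_rot'],s['contact_force'],s['finger_gap'])
E
```

```text
{'K': array([[476.5517,   0.    , 285.15  ],
       [  0.    , 476.5517, 203.7061],
       [  0.    ,   0.    ,   1.    ]]), 'D': array([-0.0682,  0.    ,  0.    ,  0.    ,  0.    ]), 'cam_to_world': array([[-0.0152, -0.9931,  0.1162,  0.3564],
       [-0.9997,  0.013 , -0.0196,  0.0057],
       [ 0.018 , -0.1165, -0.993 ,  1.2986],
       [ 0.    ,  0.    ,  0.    ,  1.    ]])}
{'K': array([[508.5589,   0.    , 280.6043],
       [  0.    , 508.5589, 213.9194],
       [  0.    ,   0.    ,   1.    ]]), 'D': array([-0.0336,  0.    ,  0.    ,  0.    ,  0.    ]), 'cam_to_world': array([[ 0.8032, -0.3455,  0.4852, -0.0266],
       [-0.5955, -0.446 ,  0.6682, -0.7088],
       [-0.0145, -0.8257, -0.564 ,  0.6541],
       [ 0.    ,  0.    ,  0.    ,  1.    ]])}
0.1 [0.2523 0.5987 0.3029] [[-0.9215  0.3883 -0.0005]
 [ 0.3883  0.9215 -0.0016]
 [-0.0001 -0.0017 -1.    ]] [0.9676 0.0379 0.2835] 1.000107091296741
```

View pics/both0.png

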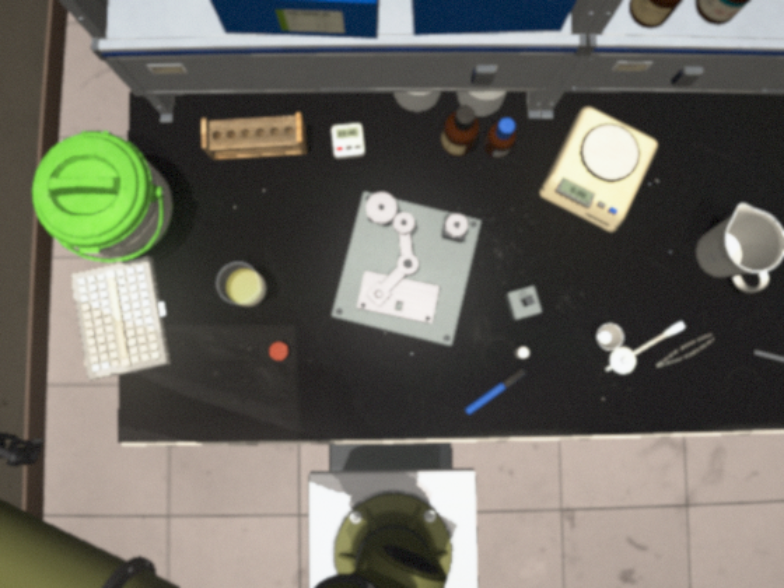

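View pics/s0.png

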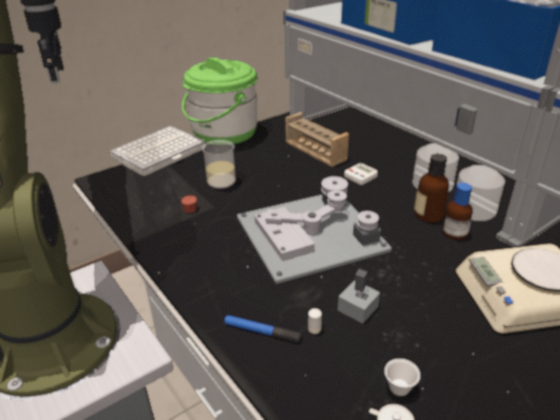

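The top view shows the pivot near (291,188) raw, the eye near (270,211), the slot near (285,218) and the pin and block near (374,216). The beaker is on the left, and the vial is near (373,252). I'll enlarge these areas.

```bash
python3 - <<'E'
from h import *
a=cv2.imread('pics/raw_t0.png');b=cv2.imread('pics/raw_s0.png')
c1=cv2.resize(a[180:235,240:320],None,fx=10,fy=10,interpolation=cv2.INTER_CUBIC)
cv2.imwrite('pics/c1.png',c1)
p=cv2.resize(a[195:240,350:400],None,fx=8,fy=8,interpolation=cv2.INTER_CUBIC)  #400x360
q=cv2.resize(b[262:322,335:385],None,fx=8,fy=8,interpolation=cv2.INTER_CUBIC) #400x480
o=np.zeros((480,800,3),np.uint8);o[:360,:400]=p;o[:,400:]=q
cv2.imwrite('pics/c2.png',o)
E
```

```text
(no output)
```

View pics/c1.png

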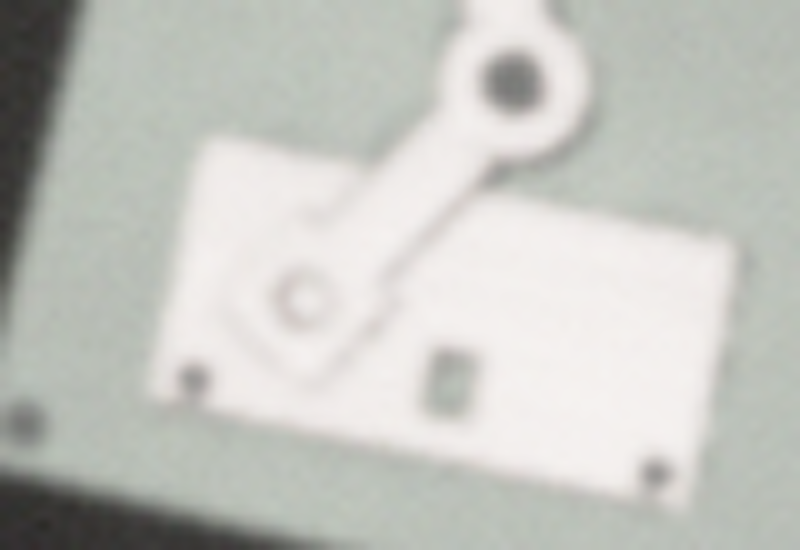

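View pics/c2.png

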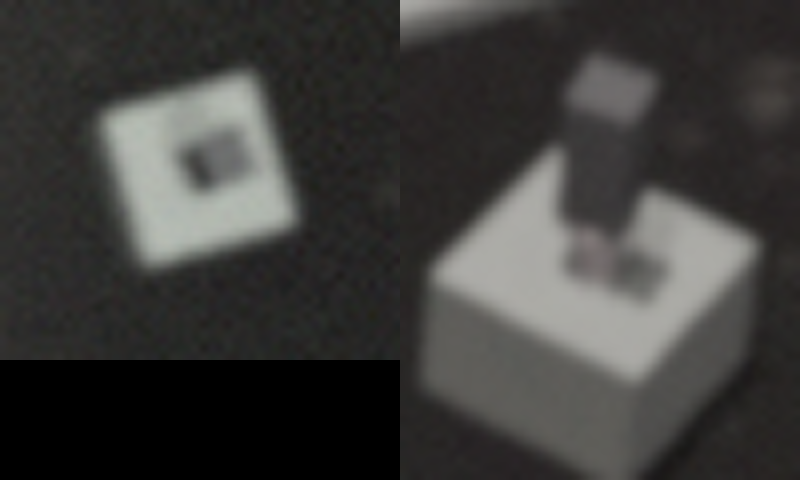

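c1 shows the bolt at (513,82), the eye at (304,299) and the slot at (449,382). In c2 the pin top is at (229,155) in the left crop and (611,88) in the right one. The block's top corners are at (102,113), (252,72), (297,225) and (148,268).

```bash
cat > m.py <<'E'
from h import *
np.set_printoptions(precision=4,suppress=True)
T1=lambda x,y:(240+(x+.5)/10-.5,180+(y+.5)/10-.5)
T2=lambda x,y:(350+(x+.5)/8-.5,195+(y+.5)/8-.5)
S2=lambda x,y:(335+(x-399.5)/8-.5,262+(y+.5)/8-.5)
piv=atz('top',T1(513,82),.053);eye=atz('top',T1(304,299),.046);slot=atz('top',T1(449,382),.032)
print('piv',piv,'eye',eye,'slot',slot)
ve=(eye-piv)[:2];vs=(slot-piv)[:2]
print(np.linalg.norm(ve),np.linalg.norm(vs),'th',np.arctan2(ve[1],ve[0]),np.arctan2(vs[1],vs[0]),'slotangle',(np.arctan2(vs[1],vs[0])-np.arctan2(ve[1],ve[0]))%(2*np.pi))
print('pin top',atz('top',T2(229,155),.084),'side',atz('side',S2(611,88),.084))
bc=np.array([atz('top',T2(*p),.034) for p in[(102,113),(252,72),(297,225),(148,268)]]);print('block',bc.mean(0),np.linalg.norm(np.diff(bc,axis=0),axis=1))
d=np.diff(np.vstack([bc,bc[:1]]),axis=0);print('block yaw',np.degrees(np.arctan2(d[:,1],d[:,0]))%90)
pc=np.array([atz('side',S2(*p),.084) for p in[(598,50),(658,75),(630,122),(565,92)]]);d=np.diff(np.vstack([pc,pc[:1]]),axis=0);print('pin',pc.mean(0),np.linalg.norm(d,axis=1),np.degrees(np.arctan2(d[:,1],d[:,0]))%90)
print('vial top',atz('top',(523/1.4,352/1.4),.043))
E
python3 m.py
```

```text
piv [ 0.5445 -0.0346  0.053 ] eye [0.4883 0.0214 0.046 ] slot [ 0.467  -0.0168  0.032 ]
0.07931397927251815 0.07950159179522934 th 2.358210145898392 2.9165323210471286 slotangle 0.5583221751487364
pin top [ 0.4689 -0.2575  0.084 ] side [ 0.4667 -0.2586  0.084 ]
block [ 0.4688 -0.2584  0.034 ] [0.0529 0.0534 0.0526]
block yaw [14.4069 14.3449 15.0302 14.7158]
pin [ 0.4677 -0.258   0.084 ] [0.0144 0.0169 0.0158 0.0161] [17.8128 25.3418 15.3431 20.6281]
vial top [ 0.3735 -0.2505  0.043 ]
```

```bash
cat >> h.py <<'E'
def tgt(p,yaw=None):
    """offset(mm)/turn in present tool axes to reach TCP p with closing axis y at world yaw(deg), tool straight down"""
    s=manip.state();R=np.array(s['tool_rot']);o=R.T@(np.array(p)-s['eef_pos'])*1e3
    r=np.zeros(3)
    if yaw is not None:
        a=np.radians(yaw);y=np.array([np.cos(a),np.sin(a),0]);z=np.array([0,0,-1.]);x=np.cross(y,z)
        r=cv2.Rodrigues(R.T@np.column_stack([x,y,z]))[0].ravel()
    print(np.round(o,1),np.round(r,3))
E
python3 - <<'E'
from h import *
tgt([.48,.3,.30],45)
tgt([.52,.02,.30],25)
tgt([.468,-.258,.22],17)
E
```

```text
[-325.8 -186.8    3.3] [-0.002  0.     0.387]
[-471.4 -429.3    3.7] [-0.002  0.001  0.736]
[-531.4 -705.6   84.2] [-0.002  0.001  0.875]
```

>>> step_arm(
  claw=[85,85,85,85,85,85,85],
  offset=[
    [-55,-31,1],
    [-110,-62,2],
    [-165,-94,2],
    [-220,-125,3],
    [-275,-156,3],
    [-326,-187,3],
    [-355,-235,3],
  ],
  turn=[
    [0,0,0.06],
    [0,0,0.12],
    [0,0,0.19],
    [0,0,0.26],
    [0,0,0.32],
    [0,0,0.387],
    [0,0,0.46],
  ],
)

```text
t: 0.98
eef_pos: [0.49, 0.2421, 0.3004]
tool_rot: [[-0.65, 0.76, 0.0], [0.76, 0.65, -0.001], [-0.001, -0.0, -1.0]]
contact_force: [1.0, 0.1, 0.6]
finger_gap: 0.995
grasp_force: 0.0
```

```bash
python3 - <<'E'
from h import *
tgt([.52,.02,.30],25)
tgt([.468,-.258,.22],17)
E
```

```text
[-188.2 -121.6    0.6] [-0.     0.001  0.271]
[-365.6 -341.8   80.8] [-0.     0.001  0.411]
```

>>> step_arm(
  claw=[85,85,85,85,85,85,85,85,60,50],
  offset=[
    [-48,-31,0],
    [-95,-61,0],
    [-142,-92,0],
    [-188,-122,0],
    [-225,-167,10],
    [-260,-212,20],
    [-295,-255,30],
    [-330,-300,60],
    [-365,-341,80],
    [-365,-341,80],
  ],
  turn=[
    [0,0,0.07],
    [0,0,0.14],
    [0,0,0.2],
    [0,0,0.27],
    [0,0,0.3],
    [0,0,0.33],
    [0,0,0.36],
    [0,0,0.39],
    [0,0,0.41],
    [0,0,0.41],
  ],
)

```text
t: 2.22
eef_pos: [0.4654, -0.2591, 0.2192]
tool_rot: [[-0.289, 0.957, -0.004], [0.957, 0.289, -0.002], [-0.0, -0.004, -1.0]]
contact_force: [0.4, 0.6, -0.8]
finger_gap: 0.601
grasp_force: 0.0
```

```bash
python3 - <<'E'
from h import *
tgt([.468,-.258,.126],17)
E
```

```text
[ 0.4  3.3 93.2] [-0.004  0.    -0.004]
```

>>> step_arm(
  claw=[50,50,50,50,50],
  offset=[
    [0,3,30],
    [0,3,60],
    [0,3,85],
    [0,3,93],
    [0,3,93],
  ],
  turn=[
    [0,0,0],
    [0,0,0],
    [0,0,0],
    [0,0,0],
    [0,0,0],
  ],
)

```text
t: 2.85
eef_pos: [0.4717, -0.2531, 0.128]
tool_rot: [[-0.298, 0.955, -0.0], [0.955, 0.298, 0.0], [0.0, -0.0, -1.0]]
contact_force: [0.1, -0.5, 1.0]
finger_gap: 0.585
grasp_force: 0.0
```

```bash
python3 - <<'E'
from h import *
a=snap('top','t1',(330,180,410,240),5);b=snap('side','s1',(310,230,410,330),5)
o=np.zeros((500,800,3),np.uint8);o[:300,:400]=a
o[:,400:]=b[:,50:450];cv2.imwrite('pics/c3.png',o)
E
```

```text
(no output)
```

View pics/c3.png

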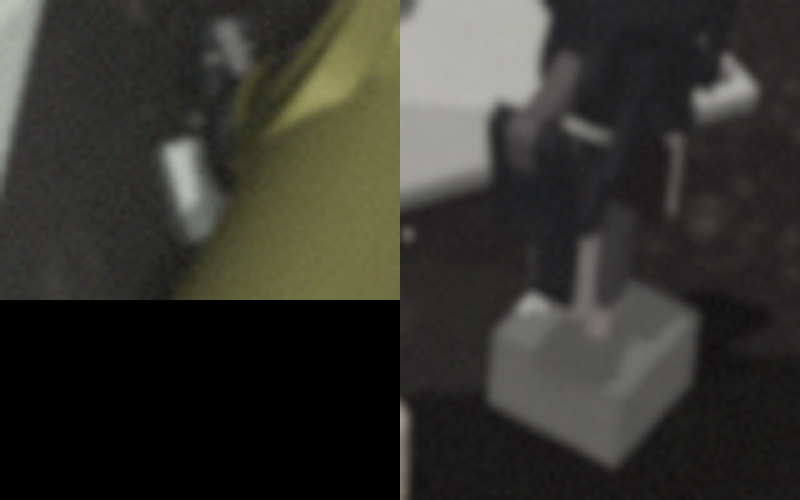

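The pin stands between the fingers, with its shank at about (595,325) in the right crop. The TCP has settled about 4 mm off in x and 5 mm off in y, so I'll centre it and then close.

>>> step_arm(
  claw=[50,50,50,30,22],
  offset=[
    [-3.5,-5,1],
    [-3.5,-5,1],
    [-3.5,-5,1],
    [-3.5,-5,1],
    [-3.5,-5,1],
  ],
  turn=[
    [0,0,0],
    [0,0,0],
    [0,0,0],
    [0,0,0],
    [0,0,0],
  ],
)

```text
t: 3.58
eef_pos: [0.4679, -0.2584, 0.1269]
tool_rot: [[-0.298, 0.955, 0.0], [0.955, 0.298, 0.0], [0.0, 0.0, -1.0]]
contact_force: [1.3, 0.1, -0.2]
finger_gap: 0.258
grasp_force: 0.0
```

>>> step_arm(
  claw=[18,0,0,0,0],
  offset=[
    [0,0,0],
    [0,0,0],
    [0,0,0],
    [0,0,0],
    [0,0,0],
  ],
  turn=[
    [0,0,0],
    [0,0,0],
    [0,0,0],
    [0,0,0],
    [0,0,0],
  ],
)

```text
t: 4.2
eef_pos: [0.4678, -0.2584, 0.127]
tool_rot: [[-0.297, 0.955, 0.0], [0.955, 0.297, 0.0], [0.0, 0.0, -1.0]]
contact_force: [-0.4, 0.4, 2.7]
finger_gap: 0.172
grasp_force: 58.5
```

>>> step_arm(
  claw=[0,0,0,0,0],
  offset=[
    [0,0,-15],
    [0,0,-30],
    [0,0,-50],
    [0,0,-70],
    [0,0,-70],
  ],
  turn=[
    [0,0,0],
    [0,0,0],
    [0,0,0],
    [0,0,0],
    [0,0,0],
  ],
)

```text
t: 4.82
eef_pos: [0.4687, -0.2591, 0.1991]
tool_rot: [[-0.297, 0.955, 0.004], [0.955, 0.297, -0.001], [-0.002, 0.004, -1.0]]
contact_force: [-0.4, 0.1, -0.5]
finger_gap: 0.175
grasp_force: 59.2
```

```bash
python3 - <<'E'
from h import *
tgt([.488,.0212,.197],45)
E
```

```text
[261.9 101.8   2. ] [ 0.003  0.003 -0.483]
```

>>> step_arm(
  claw=[0,0,0,0,0,0,0,0,0],
  offset=[
    [40,15,0],
    [80,31,0],
    [120,46,0],
    [160,62,0],
    [200,78,0],
    [235,92,0],
    [262,102,0],
    [262,102,0],
    [262,102,0],
  ],
  turn=[
    [0,0,-0.07],
    [0,0,-0.14],
    [0,0,-0.21],
    [0,0,-0.28],
    [0,0,-0.36],
    [0,0,-0.42],
    [0,0,-0.483],
    [0,0,-0.483],
    [0,0,-0.483],
  ],
)

```text
t: 5.95
eef_pos: [0.4871, 0.021, 0.1967]
tool_rot: [[-0.706, 0.708, -0.0], [0.708, 0.706, -0.001], [-0.0, -0.001, -1.0]]
contact_force: [0.3, -0.6, -0.9]
finger_gap: 0.175
grasp_force: 59.2
```

```bash
python3 - <<'E'
from h import *
s=manip.state()
a=snap('top','t2',(240,170,320,235),5);b=snap('side','s2',(240,170,340,250),6)
o=np.zeros((480,1000,3),np.uint8);o[:325,:400]=a;o[:,400:]=b
cv2.imwrite('pics/c4.png',b)
x,y,z=s['eef_pos'];print(s['eef_pos'],s['tool_rot'])
for P in [(x,y,z-.119),(x,y,z-.079),(.4883,.0214,.046)]:
  print(P,(proj('side',P)[0]+.5-(240,170))*6-.5)
E
```

```text
[0.48710883 0.02097851 0.19668181] [[-7.06036781e-01  7.08174999e-01 -4.84477595e-04]
 [ 7.08175118e-01  7.06036322e-01 -8.45500383e-04]
 [-2.56703453e-04 -9.40049347e-04 -9.99999525e-01]]
(np.float64(0.4871088326076356), np.float64(0.020978505657288836), np.float64(0.07768181384832176)) [206.86965453 188.36408661]
(np.float64(0.4871088326076356), np.float64(0.020978505657288836), np.float64(0.11768181384832176)) [204.32004808  89.74100791]
(0.4883, 0.0214, 0.046) [210.83790646 261.87495137]
```

View pics/c4.png

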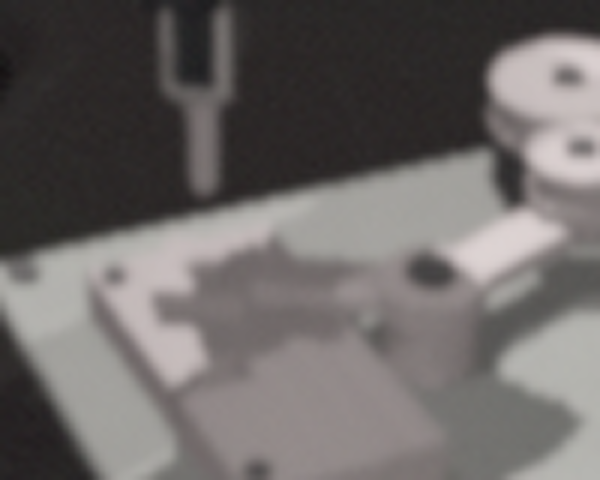

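The pin hangs upright with its foot at (204,192), against a predicted (207,188), so it is in line. I'll lower it carefully into the eye.

>>> step_arm(
  claw=[0,0,0,0,0],
  offset=[
    [0,1,12],
    [0,1,24],
    [0,1,30],
    [0,1,34],
    [0,1,34],
  ],
  turn=[
    [0,0,0],
    [0,0,0],
    [0,0,0],
    [0,0,0],
    [0,0,0],
  ],
)

```text
t: 6.68
eef_pos: [0.4878, 0.0227, 0.1626]
tool_rot: [[-0.707, 0.707, -0.0], [0.707, 0.707, -0.0], [0.0, -0.0, -1.0]]
contact_force: [0.5, 0.6, -0.5]
finger_gap: 0.173
grasp_force: 59.2
```

>>> step_arm(
  claw=[0,0,0,0],
  offset=[
    [0,0,2],
    [0,0,4],
    [0,0,6],
    [0,0,6],
  ],
  turn=[
    [0,0,0],
    [0,0,0],
    [0,0,0],
    [0,0,0],
  ],
)

```text
t: 7.18
eef_pos: [0.4879, 0.0227, 0.1568]
tool_rot: [[-0.707, 0.707, -0.0], [0.707, 0.707, 0.0], [0.0, -0.0, -1.0]]
contact_force: [0.9, 0.3, -1.1]
finger_gap: 0.18
grasp_force: 59.3
```

```bash
cat >> h.py <<'E'
PIV=np.array([.5445,-.0346])
def arc(th0,dths,z,yawoff=-90,r=.080):
    for d in dths:
        a=th0+d;tgt([PIV[0]+r*np.cos(a),PIV[1]+r*np.sin(a),z],np.degrees(a)+yawoff)
E
python3 - <<'E'
from h import *
arc(2.356,np.arange(1,11)*.04,.1520)
E
```

```text
[-0.7 -3.7  4.8] [-0.   -0.   -0.04]
[-0.8 -6.9  4.8] [-0.   -0.   -0.08]
[ -1.2 -10.    4.8] [-0.   -0.   -0.12]
[ -1.6 -13.2   4.8] [-0.   -0.   -0.16]
[ -2.2 -16.4   4.8] [-0.  -0.  -0.2]
[ -2.9 -19.5   4.8] [-0.   -0.   -0.24]
[ -3.7 -22.6   4.8] [-0.   -0.   -0.28]
[ -4.7 -25.6   4.8] [-0.   -0.   -0.32]
[ -5.7 -28.6   4.8] [-0.   -0.   -0.36]
[ -6.9 -31.6   4.8] [-0.  -0.  -0.4]
```

>>> step_arm(
  claw=[0,0,0,0,0,0,0,0,0,0],
  offset=[
    [0,0,3],
    [-0.3,-1,5],
    [-0.6,-4,5],
    [-0.9,-7,5],
    [-1.2,-10,5],
    [-1.6,-13.2,5],
    [-2.2,-16.4,5],
    [-2.9,-19.5,5],
    [-3.7,-22.6,5],
    [-3.7,-22.6,5],
  ],
  turn=[
    [0,0,0],
    [0,0,0],
    [0,0,-0.04],
    [0,0,-0.08],
    [0,0,-0.12],
    [0,0,-0.16],
    [0,0,-0.2],
    [0,0,-0.24],
    [0,0,-0.28],
    [0,0,-0.28],
  ],
)

```text
t: 8.43
eef_pos: [0.4748, 0.005, 0.1519]
tool_rot: [[-0.875, 0.485, 0.001], [0.485, 0.875, 0.001], [-0.0, 0.002, -1.0]]
contact_force: [1.9, 3.1, -2.0]
finger_gap: 0.174
grasp_force: 59.0
```

```bash
python3 - <<'E'
from h import *
s=manip.state();print(s['contact_force'],s['torque'])
arc(2.356,[.32,.36,.40,.44,.48,.52,.56,.6,.64],.1520)
E
```

```text
[ 1.88581737  3.11856822 -2.01700766] [ 0.74315656 -0.27378049 -0.05052535]
[-0.2 -4.1 -0.1] [ 0.002  0.    -0.04 ]
[-0.4 -7.3 -0.1] [ 0.002  0.    -0.08 ]
[ -0.8 -10.4  -0.1] [ 0.002  0.    -0.12 ]
[ -1.2 -13.6  -0.1] [ 0.002  0.    -0.16 ]
[ -1.8 -16.8  -0.1] [ 0.002  0.    -0.2  ]
[ -2.5 -19.9  -0.1] [ 0.002  0.    -0.24 ]
[ -3.3 -23.   -0.1] [ 0.002  0.    -0.28 ]
[ -4.2 -26.   -0.1] [ 0.002  0.    -0.32 ]
[ -5.3 -29.   -0.1] [ 0.002  0.    -0.36 ]
```

>>> step_arm(
  claw=[0,0,0,0,0,0,0],
  offset=[
    [-0.2,-4,0],
    [-0.4,-7.3,0],
    [-0.8,-10.4,0],
    [-1.2,-13.6,0],
    [-1.8,-16.8,0],
    [-1.8,-16.8,0.5],
    [-1.8,-16.8,1],
  ],
  turn=[
    [0,0,-0.04],
    [0,0,-0.08],
    [0,0,-0.12],
    [0,0,-0.16],
    [0,0,-0.2],
    [0,0,-0.2],
    [0,0,-0.2],
  ],
)

```text
t: 9.3
eef_pos: [0.4683, -0.0107, 0.1513]
tool_rot: [[-0.953, 0.302, 0.001], [0.302, 0.953, 0.001], [-0.0, 0.001, -1.0]]
contact_force: [0.2, 4.1, 1.9]
finger_gap: 0.178
grasp_force: 59.4
```

```bash
python3 - <<'E'
from h import *
arc(2.356,[.48,.52,.56,.6,.64],.1510)
b=snap('side','s3',(240,180,340,260),6)
x,y,z=manip.state()['eef_pos'];r=np.array([x,y])-PIV;print(np.hypot(*r),np.arctan2(r[1],r[0])-2.356)
print((proj('side',[(x,y,z-.119),(x,y,z-.079),(.467,-.0168,.032)])+.5-(240,180))*6-.5)
E
```

```text
[0.1 0.1 0.3] [ 0.001  0.    -0.001]
[ 0.1 -3.1  0.2] [ 0.001  0.    -0.041]
[-0.1 -6.3  0.2] [ 0.001  0.    -0.081]
[-0.4 -9.5  0.2] [ 0.001  0.    -0.121]
[ -0.9 -12.6   0.2] [ 0.001  0.    -0.161]
0.07985190578535824 0.4818841511431673
[[219.48334626 295.99955616]
 [217.19263694 200.57273912]
 [226.83752139 305.97707956]]
```

View pics/s3.png

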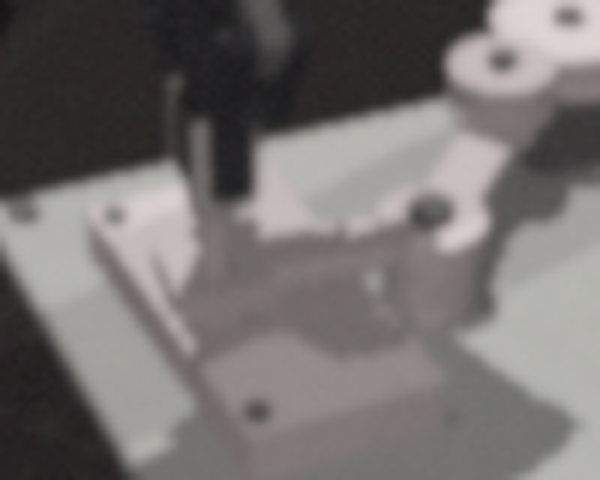

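The pin is in the eye and the arm is following it: the lug is under the jaws at about (225,260). I'll move on to the slot with light downward contact.

>>> step_arm(
  claw=[0,0,0,0,0],
  offset=[
    [0.1,-1.5,0.3],
    [0.1,-3,0.6],
    [0,-4.5,0.8],
    [-0.1,-6.2,1],
    [-0.1,-6.2,1.5],
  ],
  turn=[
    [0,0,-0.02],
    [0,0,-0.04],
    [0,0,-0.06],
    [0,0,-0.08],
    [0,0,-0.08],
  ],
)

```text
t: 9.98
eef_pos: [0.4663, -0.0177, 0.1494]
tool_rot: [[-0.975, 0.224, 0.0], [0.224, 0.975, -0.0], [-0.0, -0.0, -1.0]]
contact_force: [0.6, 3.2, 1.6]
finger_gap: 0.173
grasp_force: 59.6
```

>>> step_arm(
  claw=[0,0,0,0],
  offset=[
    [0,0,1],
    [0,0,2],
    [0,0,3],
    [0,0,3],
  ],
  turn=[
    [0,0,0],
    [0,0,0],
    [0,0,0],
    [0,0,0],
  ],
)

```text
t: 10.48
eef_pos: [0.4662, -0.0174, 0.1462]
tool_rot: [[-0.975, 0.224, -0.0], [0.224, 0.975, -0.0], [-0.0, -0.0, -1.0]]
contact_force: [1.2, 2.8, 0.3]
finger_gap: 0.176
grasp_force: 59.5
```

>>> step_arm(
  claw=[0,0,0,0,0],
  offset=[
    [0,0,1],
    [0,0,2],
    [0,0,3],
    [0,0,4],
    [0,0,4],
  ],
  turn=[
    [0,0,0],
    [0,0,0],
    [0,0,0],
    [0,0,0],
    [0,0,0],
  ],
)

```text
t: 11.1
eef_pos: [0.4663, -0.0174, 0.1423]
tool_rot: [[-0.975, 0.224, 0.0], [0.224, 0.975, 0.0], [-0.0, 0.0, -1.0]]
contact_force: [0.9, 4.8, 1.1]
finger_gap: 0.177
grasp_force: 59.5
```

>>> step_arm(
  claw=[0,0,0,0,0,0,0],
  offset=[
    [0,0,1.5],
    [0,0,3],
    [0,0,4.5],
    [0,0,6],
    [0,0,7.5],
    [0,0,9],
    [0,0,9],
  ],
  turn=[
    [0,0,0],
    [0,0,0],
    [0,0,0],
    [0,0,0],
    [0,0,0],
    [0,0,0],
    [0,0,0],
  ],
)

```text
t: 11.98
eef_pos: [0.4662, -0.0174, 0.1332]
tool_rot: [[-0.975, 0.224, 0.0], [0.224, 0.975, -0.0], [-0.0, -0.0, -1.0]]
contact_force: [1.7, 4.0, 0.6]
finger_gap: 0.178
grasp_force: 59.5
```

>>> step_arm(
  claw=[0,0,0,0,0],
  offset=[
    [0,0,0.7],
    [0,0,1.4],
    [0,0,2.1],
    [0,0,2.5],
    [0,0,2.5],
  ],
  turn=[
    [0,0,0],
    [0,0,0],
    [0,0,0],
    [0,0,0],
    [0,0,0],
  ],
)

```text
t: 12.6
eef_pos: [0.4663, -0.0174, 0.131]
tool_rot: [[-0.975, 0.224, 0.0], [0.224, 0.975, 0.0], [-0.0, 0.0, -1.0]]
contact_force: [0.6, 4.4, 2.2]
finger_gap: 0.176
grasp_force: 59.8
```

>>> step_arm(
  claw=[0,0,0],
  offset=[
    [0,0,0.5],
    [0,0,1],
    [0,0,1],
  ],
  turn=[
    [0,0,0],
    [0,0,0],
    [0,0,0],
  ],
)

```text
t: 12.98
eef_pos: [0.4664, -0.0174, 0.1307]
tool_rot: [[-0.975, 0.224, 0.0], [0.224, 0.975, 0.0], [-0.0, 0.0, -1.0]]
contact_force: [-1.2, 4.7, 9.2]
finger_gap: 0.178
grasp_force: 60.7
```

The pin bottoms at TCP z 0.1307, where home should be about 0.131, with 9 N on it. I'll hand the spring load to the slot wall gently before opening.

>>> step_arm(
  claw=[0,0,0,0,0],
  offset=[
    [0,0.3,-0.3],
    [0,0.6,-0.3],
    [0,0.9,-0.3],
    [0,1.2,-0.3],
    [0,1.2,-0.3],
  ],
  turn=[
    [0,0,0],
    [0,0,0],
    [0,0,0],
    [0,0,0],
    [0,0,0],
  ],
)

```text
t: 13.6
eef_pos: [0.4665, -0.0171, 0.1308]
tool_rot: [[-0.975, 0.224, -0.0], [0.224, 0.975, -0.001], [0.0, -0.001, -1.0]]
contact_force: [-2.6, 2.6, 7.0]
finger_gap: 0.173
grasp_force: 60.5
```

>>> step_arm(
  claw=[0,0,18,20,24,28],
  offset=[
    [0,0.6,0],
    [0,0.8,0],
    [0,0.8,0],
    [0,0.8,0],
    [0,0.8,0],
    [0,0.8,0],
  ],
  turn=[
    [0,0,0],
    [0,0,0],
    [0,0,0],
    [0,0,0],
    [0,0,0],
    [0,0,0],
  ],
)

```text
t: 14.35
eef_pos: [0.4664, -0.0157, 0.13]
tool_rot: [[-0.975, 0.224, -0.001], [0.224, 0.975, -0.0], [0.0, -0.0, -1.0]]
contact_force: [-0.7, -0.3, 0.2]
finger_gap: 0.326
grasp_force: 0.0
```

>>> step_arm(
  claw=[40,45,45],
  offset=[
    [0,0,0],
    [0,0,0],
    [0,0,0],
  ],
  turn=[
    [0,0,0],
    [0,0,0],
    [0,0,0],
  ],
)

```text
t: 14.72
eef_pos: [0.4667, -0.0154, 0.1302]
tool_rot: [[-0.975, 0.224, 0.0], [0.224, 0.975, 0.0], [-0.0, 0.0, -1.0]]
contact_force: [-0.2, 0.8, 0.2]
finger_gap: 0.524
grasp_force: 0.0
```

Released with no contact force left. I'll back straight up and look.

>>> step_arm(
  claw=[45,45,45,45,45,45,45,45],
  offset=[
    [0,0,-10],
    [0,0,-25],
    [0,0,-45],
    [0,0,-75],
    [0,0,-110],
    [0,0,-150],
    [0,0,-180],
    [0,0,-180],
  ],
  turn=[
    [0,0,0],
    [0,0,0],
    [0,0,0],
    [0,0,0],
    [0,0,0],
    [0,0,0],
    [0,0,0],
    [0,0,0],
  ],
)

```text
t: 15.72
eef_pos: [0.468, -0.0156, 0.314]
tool_rot: [[-0.975, 0.224, 0.007], [0.224, 0.975, 0.001], [-0.006, 0.003, -1.0]]
contact_force: [-0.2, -0.0, -0.5]
finger_gap: 0.522
grasp_force: 0.0
```

```bash
python3 - <<'E'
from h import *
b=snap('side','s4',(230,180,350,270),6)
print((proj('side',[(.467,-.0168,.088),(.467,-.0168,.052),(.467,-.0168,.046)])+.5-(230,180))*6-.5)
E
```

```text
[[283.81570221 170.9061871 ]
 [285.77905566 258.67964664]
 [286.09896659 272.97647404]]
```

View pics/s4.png

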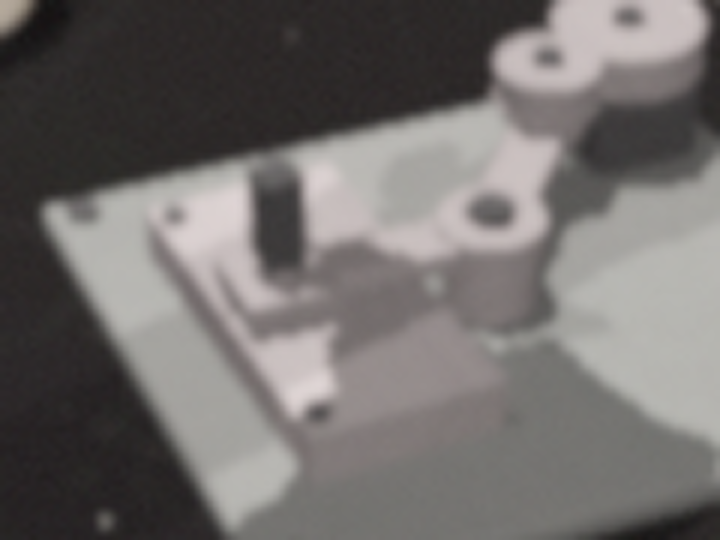

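The pin stands in the lug with its grip top at (276,170), against a predicted (284,171) for fully home. Its grip base sits just above the lug at about (283,268), and the arm is held back.

```bash
python3 -c "
from workcell import manip
print(manip.job_done())"
```

```text
the job is handed in; nothing more can be done
None
```

The pin stands home in the lock slot, holding the take-up arm back; I let go, backed the gripper clear and handed the job in at about 16 s, with wrist force readings of 10 N or less and no contact with the beaker, vial or stopper.

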